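Pick the torch with batteries by weight and hold it aimed down the waste pipe

ROBOT

A 6-joint arm with a two-finger parallel gripper is mounted at the origin on the work surface. World frame = base frame: x ahead of the robot, y to its left, z up, the work surface at z = 0. Lengths are in m, angles in degrees, forces in N, time in s.
With the tool pointing down it reaches from about 0.35 to 0.875 m from the base axis. Payload 4.2 kg.
Tool frame: the origin (TCP) lies on the centre line of the jaws, within the pads' length; the fingertips stand r.tip_extent ahead of it and the grasp point (between the pads) lies 11 mm behind it (r.tip_extent is the distance from the TCP to the fingertips, in m); z points along the fingers, y is the line along which they close (so a half turn about z gives the same grasp; the last joint's range is limited). The gripper opens to 87 mm and grips with 3 to 60 N. Pads are 19 mm wide; open, the fingers measure 117 mm over their backs; the gripper's body (75 mm by 190 mm) begins 51 mm behind the grasp point.
Start: joints at [87.983, 22.042, 0.453, 0, -68.411, -14.817], TCP at [0.181, 0.598, 0.231] pointing down, gripper open.
Joint ranges: [-179.83, 179.83], [-69.29, 118.12], [-61.27, 80.66], [-181.25, 117.63], [-171.15, -9.14], [-177.46, 177.46]. Speed limits (degrees/s): [159.86, 159.86, 180, 180, 180, 180].

INTERFACE

Orientations are given as a 3x3 rotation matrix whose columns are the frame's x, y, z axes.
In Python, from station import r gives the robot as it stands.
- The arm moves only by the shell command python3 -m jog 'ROWS'. ROWS is text: rows parted by semicolons, each of 5 numbers parted by spaces: the opening, from 0 (shut) to 1 (fully open), then the shift along the world's x, y, z in mm, then the turn about the world's z in degrees. In form: hand dx dy dz roll; .... A call has 1 to 5 rows; each row shifts and turns the commanded pose from where the row before left it; what a row does not reach is not made up. A row lasts 1/8 s, in which the tool goes at most 62.5 mm and 10.7 degrees, less where a joint would pass 70% of its speed; a pose out of reach is approached as far as the arm can. A call is refused whole if a number of a shift passes 62.5 or a number of a turn 10.7, either way. A call with a gripper value outside its range is refused whole. The fingers move at their own pace and stop on an object; the grip force is fixed at half the most. Time passes only in rows, so rows that do not move let the fingers close. It gives the time, the measured TCP pose, the force, the opening and the grip force at its end, in the units of the state.
- r.sense(): the state, without advancing time (a new reading comes with each control period).
- r.capture(name): name is "scene" or "top" or "wrist"; returns a dict with "pixels" (480x640x3 uint8, red, green, blue), "fovy" (degrees; the focal length in pixels is half the picture's height over the tangent of half this angle, whatever the lens; pixels are square), "cx", "cy" (the principal point, pixels), "origin" and "orientation" of the camera in the world; the wrist camera has in their place "T_tool_cam" (4x4, takes a point from camera to tool coordinates, whose origin is the TCP and whose axes are the flange's). Camera axes: x right, y down, z forward; pixel columns grow to the right and rows downward; lengths in m; the calibration is good to about 2 mm. A picture is of the moment at which its call begins: read the wrist's pose just before it. There is no depth.
- r.finish_job(): hands the job in; it is judged then, once.
The state is a dict: "time_s": time; "joints": joint angles; "joint_velocities": joint speeds; "effort": joint torques, N m; "tcp_pos": TCP position; "ee_rot": TCP orientation; "wrist_force": force on the tool from outside, world axes, zero at the start; "moment": the same for the moment, N m; "gripper_width": opening from 0.0 (shut) to 1.0 (fully open); "gripper_force": force on a finger pad.
Only numpy, scipy, OpenCV 4.12 (cv2) and the standard library are available. Lean on these libraries where they do the work, as an engineer would, in place of code of your own. Each camera call takes 0.05 s, during which the arm holds its last target. There are 200 camera calls.

TASK

Two torches that look alike stand lens down in the caddy, but only one has batteries in it: feel by their weight which is the heavy one, and leave the empty one standing in the caddy. Draw the heavy torch out and hold it up so that it shines straight down the bore of the sloping waste pipe, its lens about 10 cm from the mouth, without ever touching the pipe with it or disturbing the other things on the counter. Finish while still holding the torch there, steady in the air; do not put it down.

Things in the scene. Friction and masses are not known exactly. Their poses are not given: they have to be found in the camera images.
- torch_1: one of two torches alike, 165 mm long: aluminium barrel 32 mm across (55 to 157 mm from the lens; grip it there), dark head 44 mm across, 40 mm long. Origin: centre of the lens; z runs from lens to tail. Starts lens down, upright in a caddy well, lens 10 mm above the counter. One of the two holds batteries (400 g), the other is empty (150 g), each +-10 percent; which, and in which well, varies
- torch_2: one of two torches alike, 165 mm long: aluminium barrel 32 mm across (55 to 157 mm from the lens; grip it there), dark head 44 mm across, 40 mm long. Origin: centre of the lens; z runs from lens to tail. Starts lens down, upright in a caddy well, lens 10 mm above the counter. One of the two holds batteries (400 g), the other is empty (150 g), each +-10 percent; which, and in which well, varies
- torch_1_tail (a point): centre of the tail end of that torch, on its axis 165 mm from the lens
- torch_2_tail (a point): centre of the tail end of that torch, on its axis 165 mm from the lens
- caddy: grey plastic torch caddy fixed to the counter, a block 105 mm (x) by 200 mm (y) and 60 mm high, origin at the centre of its underside; two round wells 50 mm wide and 50 mm deep open upward at y = -45 and +45 mm on its own y axis. Torch heads have 3 mm play all round in the wells
- trap: steel foot plate 130 x 110 x 12 mm fixed to the counter, with the white upright pipe stub and elbow that carries the sloping waste pipe; origin at the centre of its underside; the pipe slopes up from it towards its own -x, in general towards the robot
- pipe: the white sloping waste pipe, 60 mm outside, bore 50 mm, 115 mm long, with a collar nut 72 mm across near its mouth. Origin at the centre of its open mouth, 140 mm above the counter; z points out of the mouth along the bore's axis, up and back, 0.70 rad (40 degrees) from vertical
- mug: white mug, 80 mm wide, 90 mm high, a bystander to be left alone; origin at the centre of its underside
- soap: soap bottle, 60 mm wide, 190 mm high, a bystander to be left alone; origin at the centre of its underside
- nut: white plastic slip nut ring, 72 mm wide, 20 mm high, lying flat, a bystander to be left alone; origin at the centre of its underside
- wrench: steel wrench lying flat on the counter, a bystander to be left alone; origin at the centre of its underside
- tin: tin can, 70 mm wide, 90 mm high, a bystander to be left alone; origin at the centre of its underside
- bowl: white bowl, 120 mm wide, 50 mm high, a bystander to be left alone; origin at the centre of its underside
Things that resemble listed ones, but are neither listed nor needed, are in the scene too. Leave any brown or green look-alike of the trap alone.

How it is judged:
By the outcome, as a careful person would: the job done as asked, in the order asked, and still so for the second after the job is handed in, while the arm keeps its last pose, push and grip.
It also fails if it takes over 51 s, if anything falls off the work surface, if the arm or the gripper's body presses on something with over 40 N, if the wrist force passes 120 N, or if a joint passes its speed limit or range.

## Working session

There is one attempt and no reset: what is moved stays moved. The work goes in short steps, Python scripts to look and compute and a shell command to move; the robot and the scene stay as the last step left them, time stands still between calls to the robot, and variables do not carry over. Pictures are saved under pics/ and viewed, at most 10 in all, crops included, and the job is handed in when it is done.

```bash
mkdir -p pics; ls; python3 - <<'E'
from station import r
import cv2,pickle,numpy as np
s=r.sense(); print({k:np.round(v,3) for k,v in s.items()}, r.tip_extent, [a for a in dir(r) if a[0]!='_'])
for n in("scene","top"):
    c=r.capture(n); pickle.dump(c,open(n+".pkl","wb")); cv2.imwrite(f"pics/{n}1.png",c["pixels"][...,::-1])
    print(n,c["fovy"],c["cx"],c["cy"],c["origin"],np.round(c["orientation"],3))
E
```

```text
pics
{'time_s': np.float64(0.0), 'joints': array([ 8.7984e+01,  2.2091e+01,  3.8000e-01, -2.6000e-02, -6.8411e+01,
       -1.4817e+01]), 'joint_velocities': array([-0.047,  0.019,  0.   , -0.117,  0.031,  0.038]), 'effort': array([ 1.0000e-03, -3.9067e+01,  1.8740e+01,  4.2200e+00,  1.1000e-02,
       -0.0000e+00]), 'tcp_pos': array([0.181, 0.598, 0.229]), 'ee_rot': array([[ 0.957, -0.29 , -0.001],
       [-0.29 , -0.957, -0.002],
       [ 0.   ,  0.002, -1.   ]]), 'wrist_force': array([-0.215, -0.234, -0.387]), 'moment': array([-0.016, -0.017,  0.038]), 'gripper_force': np.float64(0.0), 'gripper_width': np.float64(0.996)} 0.008 ['PlanningError', 'capture', 'finish_job', 'sense', 'tip_extent']
scene 56.233955161478754 317.1095701421183 247.7438442586199 [ 1.00412682 -0.72462839  0.84059922] [[ 0.822  0.34  -0.457]
 [ 0.57  -0.506  0.648]
 [-0.011 -0.793 -0.61 ]]
top 44.412070795147706 322.9162937626714 240.3220281279576 [0.26456613 0.00160753 1.50002668] [[-0.001 -0.99   0.14 ]
 [-1.     0.    -0.005]
 [ 0.005 -0.14  -0.99 ]]
```

View pics/scene1.png

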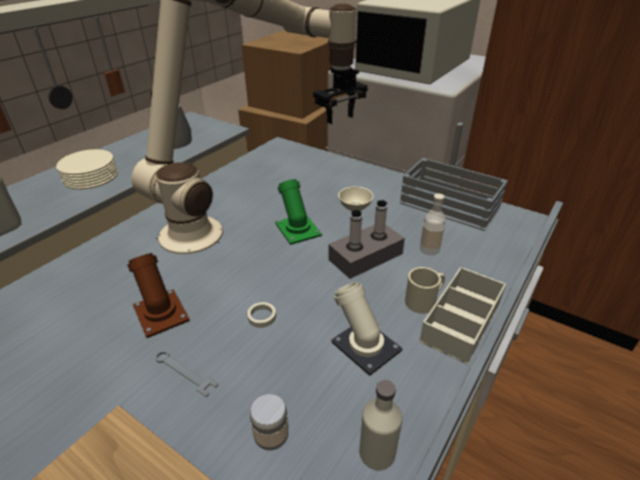

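View pics/top1.png

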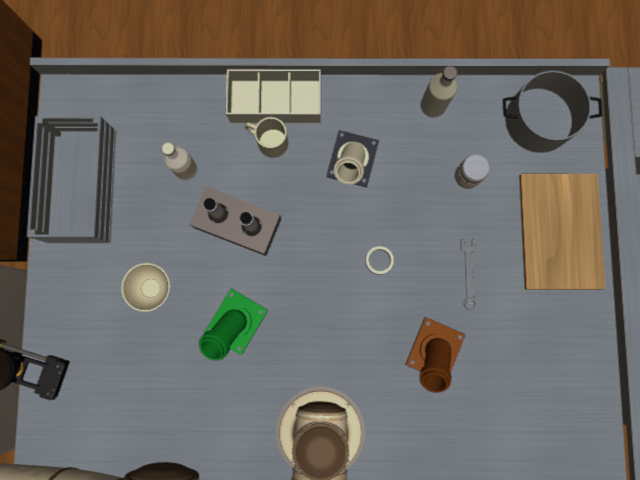

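```bash
python3 - <<'E'
import cv2,pickle,numpy as np
t=pickle.load(open("top.pkl","rb"))["pixels"][120:260,185:385,::-1]
s=pickle.load(open("scene.pkl","rb"))["pixels"][190:370,320:420,::-1]
a=cv2.resize(t,None,fx=4,fy=4,interpolation=cv2.INTER_CUBIC); cv2.imwrite("pics/t2.png",a)
cv2.imwrite("pics/s2.png",cv2.resize(s,None,fx=3.3,fy=3.3,interpolation=cv2.INTER_CUBIC))
E
```

```text
(no output)
```

View pics/t2.png

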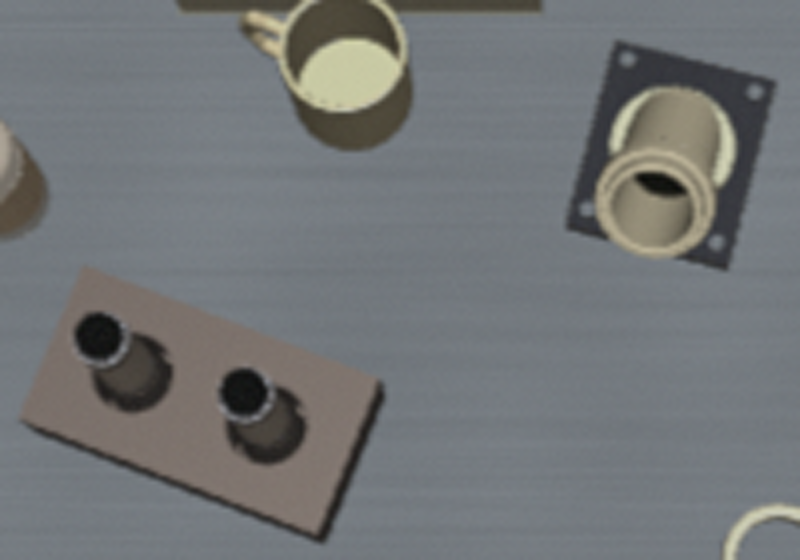

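View pics/s2.png

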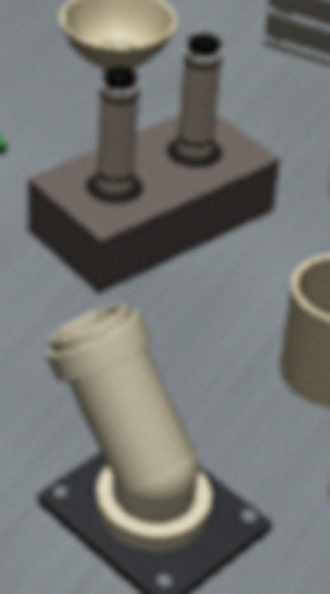

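```bash
cat > h.py <<'E'
import pickle,numpy as np
C={n:pickle.load(open(n+".pkl","rb")) for n in("top","scene")}
def ray(c,u,v):
    f=240/np.tan(np.radians(c["fovy"]/2))
    return np.array(c["origin"]),np.array(c["orientation"])@[(u-c["cx"])/f,(v-c["cy"])/f,1]
def atz(c,u,v,z):
    o,d=ray(c,u,v); return o+d*(z-o[2])/d[2]
def proj(c,p):
    f=240/np.tan(np.radians(c["fovy"]/2)); q=np.array(c["orientation"]).T@(np.array(p)-c["origin"])
    return q[:2]/q[2]*f+[c["cx"],c["cy"]]
def tp(x,y,z): return atz(C["top"],(x+.5)/4-.5+185,(y+.5)/4-.5+120,z)
def sp(x,y,z): return atz(C["scene"],(x+.5)/3.3-.5+320,(y+.5)/3.3-.5+190,z)
E
python3 - <<'E'
from h import *
np.set_printoptions(precision=4,suppress=True)
cad=np.array([tp(*p,.06) for p in [(83,267),(381,382),(323,540),(22,420)]])
pl=np.array([tp(*p,.012) for p in [(615,41),(776,82),(728,269),(568,229)]])
for n,q in(("cad",cad),("plate",pl)):
    print(n,q.mean(0),[np.linalg.norm(q[i]-q[i-1]) for i in range(4)])
ya=cad[0]+cad[3]-cad[1]-cad[2]; ya/=np.linalg.norm(ya); print("caddy y",ya,cad.mean(0)+.045*ya,cad.mean(0)-.045*ya)
xa=pl[0]+pl[1]-pl[2]-pl[3]; xa/=np.linalg.norm(xa); print("trap x",xa,np.degrees(np.arctan2(xa[1],xa[0])))
print("tails",tp(99,338,.175),tp(244,394,.175),"scene",sp(204,43,.175),sp(121,74,.175))
m=tp(656,204,.14);print("mouth",m,"scene",sp(95,335,.14)); print("along/perp from plate centre",(m-pl.mean(0))@xa,(m-pl.mean(0))@[-xa[1],xa[0],0])
print("scenecheck caddy", [proj(C["scene"],p) for p in cad])
E
```

```text
cad [0.5185 0.2118 0.06  ] [np.float64(0.10323391122465676), np.float64(0.20087858206699594), np.float64(0.1048260972362954), np.float64(0.20189130156371726)]
plate [ 0.6903 -0.0841  0.012 ] [np.float64(0.13033966517929124), np.float64(0.10895545663580312), np.float64(0.12956819914151474), np.float64(0.10690938062108811)]
caddy y [0.3677 0.93   0.    ] [0.535  0.2536 0.06  ] [0.5019 0.1699 0.06  ]
trap x [ 0.9692 -0.2462  0.    ] -14.251748570511905
tails [0.5353 0.2547 0.175 ] [0.5027 0.171  0.175 ] scene [0.5367 0.2515 0.175 ] [0.503  0.1714 0.175 ]
mouth [ 0.6235 -0.0671  0.14  ] scene [ 0.63   -0.0738  0.14  ]
along/perp from plate centre -0.06894299750780356 3.8355916914948415e-05
scenecheck caddy [array([404.8089, 237.5287]), array([350.0481, 262.3609]), array([327.0091, 243.8113]), array([381.1308, 221.5029])]
```

```bash
python3 -m jog '1 59 -58 0 2.6; 1 59 -58 0 0; 1 59 -58 0 0; 1 59 -57 0 0; 1 59 -57 0 0' && python3 -m jog '1 60 -56 0 0; 1 0 0 0 0; 1 0 0 0 0; 1 0 0 0 0'
```

```text
time_s: 0.72
tcp_pos: [0.4055, 0.3782, 0.2303]
ee_rot: [[0.969, -0.245, -0.0], [-0.245, -0.969, -0.0], [-0.0, 0.0, -1.0]]
wrist_force: [0.4, 0.7, 0.0]
gripper_width: 0.998
gripper_force: 0.0
time_s: 1.23
tcp_pos: [0.4494, 0.3382, 0.2304]
ee_rot: [[0.97, -0.244, -0.0], [-0.244, -0.97, -0.0], [-0.0, 0.0, -1.0]]
wrist_force: [0.9, -0.5, -1.0]
gripper_width: 0.997
gripper_force: 0.0
```

```bash
python3 -m jog '1 43 -42 0 0; 1 43 -42 0 0; 1 0 0 0 0; 1 0 0 0 0' && python3 -m jog '1 0 0 -40 0; 1 0 0 -40 0; 1 0 0 -21 0; 1 0 0 0 0; 1 0 0 0 0'; python3 - <<'E'
from station import r
import cv2,numpy as np
c=r.capture("wrist"); cv2.imwrite("pics/w3.png",c["pixels"][...,::-1]); print(c["fovy"],np.round(c["T_tool_cam"],3))
E
```

```text
time_s: 1.72
tcp_pos: [0.5357, 0.2541, 0.2303]
ee_rot: [[0.97, -0.245, -0.001], [-0.245, -0.97, -0.0], [-0.0, 0.0, -1.0]]
wrist_force: [-1.1, 0.5, -0.3]
gripper_width: 1.001
gripper_force: 0.0
time_s: 2.35
tcp_pos: [0.5364, 0.2547, 0.1309]
ee_rot: [[0.97, -0.244, 0.002], [-0.244, -0.97, 0.001], [0.002, -0.002, -1.0]]
wrist_force: [-0.1, -0.1, 0.9]
gripper_width: 1.001
gripper_force: 0.0
61.844252543453976 [[-0.    -0.966 -0.259  0.071]
 [ 1.     0.    -0.001 -0.001]
 [ 0.001 -0.259  0.966 -0.156]
 [ 0.     0.     0.     1.   ]]
```

View pics/w3.png

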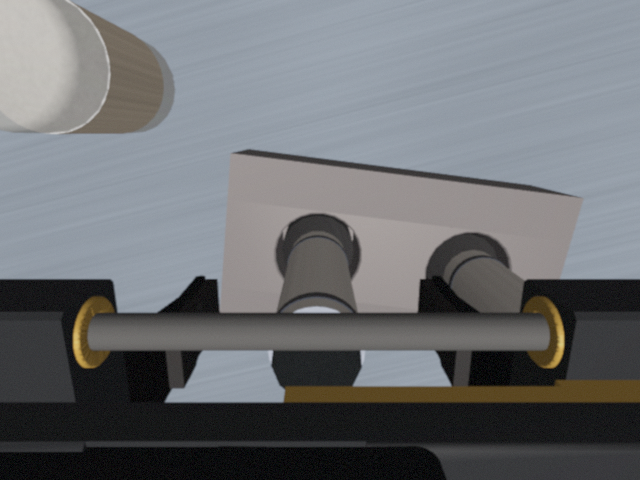

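The wrist view shows torch A's barrel centred between the jaws (about px 318,280), with the other torch at 490,280. Next I grip it and weigh it.

```bash
python3 -m jog '0 0 0 0 0; 0 0 0 0 0; 0 0 0 0 0; 0 0 0 0 0; 0 0 0 0 0'; python3 -m jog '0 0 0 12 0; 0 0 0 12 0; 0 0 0 0 0; 0 0 0 0 0;0 0 0 0 0'; for i in 1 2 3; do python3 -m jog '0 0 0 0 0'|sed -n '1,2p;4p'; done; python3 -c "
from station import r
print(r.sense())"
```

```text
time_s: 3.02
tcp_pos: [0.5363, 0.2532, 0.1295]
ee_rot: [[0.969, -0.246, -0.0], [-0.246, -0.969, -0.0], [-0.0, 0.0, -1.0]]
wrist_force: [0.4, 0.1, 0.1]
gripper_width: 0.522
gripper_force: 0.0
time_s: 3.65
tcp_pos: [0.5358, 0.253, 0.1528]
ee_rot: [[0.969, -0.246, -0.001], [-0.246, -0.969, -0.001], [-0.001, 0.001, -1.0]]
wrist_force: [-1.0, -0.3, -4.2]
gripper_width: 0.365
gripper_force: 29.9
time_s: 3.78
tcp_pos: [0.536, 0.2531, 0.153]
wrist_force: [0.2, -0.3, -3.8]
time_s: 3.9
tcp_pos: [0.5362, 0.2532, 0.1533]
wrist_force: [0.9, 0.6, -3.8]
time_s: 4.03
tcp_pos: [0.5362, 0.2533, 0.1535]
wrist_force: [-0.6, 0.6, -4.3]
{'time_s': 4.025, 'joints': array([ 4.09134081e+01,  2.26522084e+01, -1.03882062e+01, -1.02046696e-03,
       -5.69661497e+01,  3.48542871e+01]), 'joint_velocities': array([ 0.00684954, -0.03458266, -0.0298628 , -0.06263536, -0.0889497 ,
       -0.00572884]), 'effort': array([-6.33990076e-04, -4.01567674e+01,  1.84441262e+01,  4.33221281e+00,
        7.66084646e-02, -4.54936696e-06]), 'tcp_pos': array([0.53624611, 0.25327704, 0.15348083]), 'ee_rot': array([[ 9.69304494e-01, -2.45863352e-01, -9.63583075e-05],
       [-2.45863359e-01, -9.69304495e-01, -6.37492770e-05],
       [-7.77269297e-05,  8.54834378e-05, -9.99999993e-01]]), 'wrist_force': array([-0.62049905,  0.59064076, -4.26210045]), 'moment': array([-0.02320441,  0.01078997,  0.04119135]), 'gripper_force': 29.934170830529183, 'gripper_width': 0.35235968100846393}
```

About 4 N, so this is the heavy torch (an empty one would read about 1.5 N). The lift started before the jaws had fully closed, so I'll regrip at the planned height.

```bash
python3 -m jog '0.5 0 0 0 0; 0.55 0 0 -12 0; 0.55 0 0 -12 0; 0.55 0 0 0 0; 0.55 0 0 0 0'; python3 -m jog '0 0 0 0 0; 0 0 0 0 0; 0 0 0 0 0; 0 0 0 0 0; 0 0 0 0 0'; python3 -m jog '0 0 0 20 0; 0 0 0 15 0; 0 0 0 0 0; 0 0 0 0 0;0 0 0 0 0'; python3 - <<'E'
from station import r
import cv2,numpy as np
c=r.capture("scene"); cv2.imwrite("pics/s4.png",cv2.resize(c["pixels"][180:300,320:460,::-1],None,fx=3,fy=3,interpolation=cv2.INTER_CUBIC))
E
```

```text
time_s: 4.65
tcp_pos: [0.5365, 0.2533, 0.1295]
ee_rot: [[0.969, -0.246, 0.0], [-0.246, -0.969, -0.0], [0.0, 0.0, -1.0]]
wrist_force: [1.0, 0.9, 0.2]
gripper_width: 0.548
gripper_force: 0.0
time_s: 5.28
tcp_pos: [0.5365, 0.2535, 0.1298]
ee_rot: [[0.969, -0.246, 0.001], [-0.246, -0.969, 0.0], [0.001, -0.001, -1.0]]
wrist_force: [0.7, 1.3, 1.4]
gripper_width: 0.366
gripper_force: 30.0
time_s: 5.9
tcp_pos: [0.5357, 0.2528, 0.1635]
ee_rot: [[0.969, -0.246, -0.002], [-0.246, -0.969, -0.001], [-0.002, 0.002, -1.0]]
wrist_force: [-0.0, -0.7, -3.8]
gripper_width: 0.361
gripper_force: 30.0
```

View pics/s4.png

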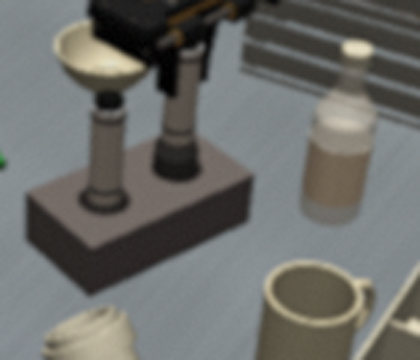

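```bash
python3 -m jog '0 -11 3 1 0; 0 -11 3 1 0; 0 -10 2 -1 0; 0 -10 2 -1 0; 0 0 0 0 0'; python3 -m jog '0 -10 2 -2 0; 0 -10 3 -3 0; 0 -9 2 -4 0; 0 -9 2 -4 0; 0 0 0 0 0';  python3 -m jog '0 -5 1 -3 0; 0 0 0 0 0'; python3 - <<'E'
from station import r
import cv2,numpy as np,pickle
c=r.capture("scene"); cv2.imwrite("pics/s5.png",cv2.resize(c["pixels"][160:300,300:460,::-1],None,fx=4,fy=4,interpolation=cv2.INTER_CUBIC))
E
```

```text
time_s: 6.58
tcp_pos: [0.4944, 0.2646, 0.1659]
ee_rot: [[0.97, -0.244, 0.003], [-0.244, -0.97, 0.003], [0.002, -0.003, -1.0]]
wrist_force: [4.4, 1.4, -3.0]
gripper_width: 0.361
gripper_force: 30.0
time_s: 7.2
tcp_pos: [0.4549, 0.2721, 0.1508]
ee_rot: [[0.97, -0.245, -0.002], [-0.245, -0.97, -0.001], [-0.002, 0.001, -1.0]]
wrist_force: [2.3, 2.3, -1.5]
gripper_width: 0.356
gripper_force: 29.9
time_s: 7.45
tcp_pos: [0.4506, 0.2729, 0.148]
ee_rot: [[0.969, -0.246, -0.002], [-0.246, -0.969, -0.001], [-0.001, 0.001, -1.0]]
wrist_force: [2.6, 0.8, -1.6]
gripper_width: 0.353
gripper_force: 30.0
```

View pics/s5.png

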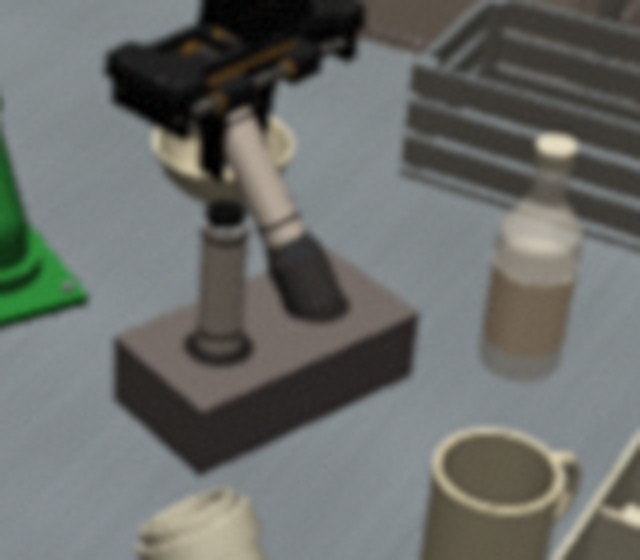

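```bash
python3 -m jog '0 0 0 20 0; 0 0 0 35 0; 0 0 0 45 0; 0 0 0 40 0; 0 0 0 17 0'; python3 -m jog '0 2 -20 0 0; 0 4 -40 0 0; 0 4 -45 0 0; 0 4 -45 0 0; 0 4 -45 0 0'; python3 -m jog '0 4 -45 0 0; 0 4 -40 0 0; 0 2 -20 0 0; 0 0 -3 0 0; 0 0 0 0 0'; python3 -m jog '0 0 0 0 0; 0 0 0 0 0;0 0 0 0 0'; python3 - <<'E'
from station import r
import cv2,numpy as np,pickle
c=r.capture("scene"); pickle.dump(c,open("scene6.pkl","wb")); cv2.imwrite("pics/s6.png",cv2.resize(c["pixels"][170:370,230:430,::-1],None,fx=3,fy=3,interpolation=cv2.INTER_CUBIC))
c=r.capture("top"); pickle.dump(c,open("top6.pkl","wb"));cv2.imwrite("pics/t6.png",cv2.resize(c["pixels"][120:260,280:440,::-1],None,fx=4,fy=4,interpolation=cv2.INTER_CUBIC))
print(r.sense()["tcp_pos"])
E
```

```text
time_s: 8.12
tcp_pos: [0.4498, 0.272, 0.3061]
ee_rot: [[0.969, -0.247, -0.004], [-0.247, -0.969, -0.002], [-0.003, 0.003, -1.0]]
wrist_force: [-0.6, -0.2, -5.2]
gripper_width: 0.36
gripper_force: 30.0
time_s: 8.75
tcp_pos: [0.4664, 0.0752, 0.3028]
ee_rot: [[0.969, -0.247, -0.008], [-0.247, -0.969, -0.003], [-0.007, 0.004, -1.0]]
wrist_force: [0.6, -0.2, -3.7]
gripper_width: 0.356
gripper_force: 30.0
time_s: 9.38
tcp_pos: [0.4777, -0.0302, 0.304]
ee_rot: [[0.969, -0.247, -0.005], [-0.247, -0.969, -0.0], [-0.004, 0.001, -1.0]]
wrist_force: [-0.7, 0.3, -3.3]
gripper_width: 0.358
gripper_force: 30.0
time_s: 9.75
tcp_pos: [0.4792, -0.0293, 0.3055]
ee_rot: [[0.97, -0.245, -0.0], [-0.245, -0.97, 0.0], [-0.0, -0.0, -1.0]]
wrist_force: [0.5, -0.3, -4.2]
gripper_width: 0.356
gripper_force: 30.0
[ 0.47921165 -0.02942748  0.30555778]
```

View pics/s6.png

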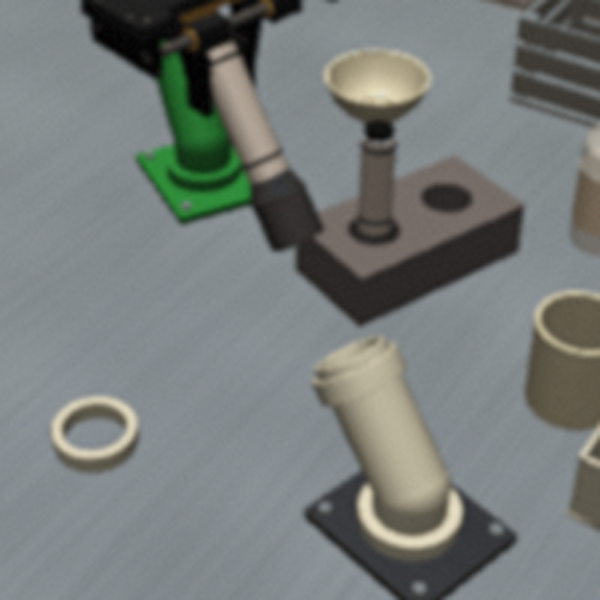

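View pics/t6.png

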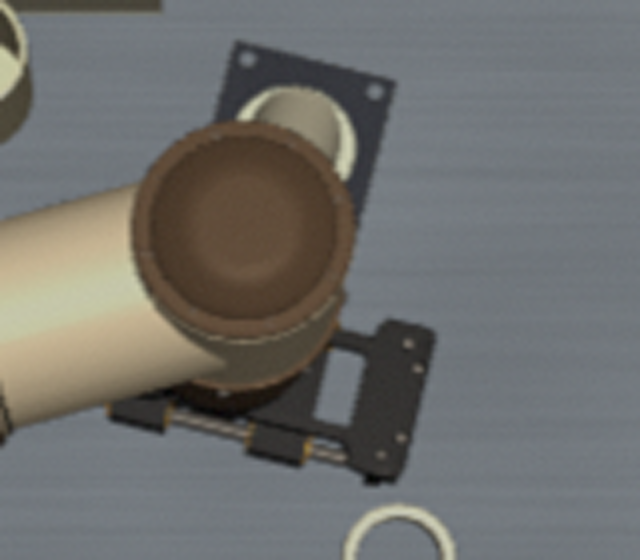

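The heavy torch hangs tilted above and in line with the white pipe (lens around px 300,240 in the crop). The empty torch still stands in the caddy, and nothing else has moved. Next I fit the torch axis numerically from the silhouette.

```bash
cat > fit.py <<'E'
import cv2,sys
from h import *
from scipy.optimize import minimize
u=np.array([.9692,-.2462,0]); v=np.array([.2462,.9692,0]); M=np.array([.6235,-.0671,.14])
n0=-np.sin(.70)*u+[0,0,np.cos(.70)]
def fit(fn,P):
    c=pickle.load(open(fn,"rb"))
    d=np.abs(c["pixels"].astype(int)-C["scene"]["pixels"].astype(int)).max(2)
    K=4; big=cv2.resize((d).astype(np.float32),None,fx=K,fy=K,interpolation=cv2.INTER_LINEAR)
    mask=(big>18).astype(np.uint8)
    ang=np.linspace(0,2*np.pi,40)
    def axis(th,ph): 
        w=u*np.cos(ph)+v*np.sin(ph); return -np.sin(th)*w+np.array([0,0,np.cos(th)])
    def sil(th,ph,g,K=K):
        a=axis(th,ph); e1=np.cross(a,[0,1,0]);e1/=np.linalg.norm(e1);e2=np.cross(a,e1); L=P-g*a
        m=np.zeros(mask.shape,np.uint8)
        for s0,s1,rr in((0,.040,.022),(.040,.055,.016),(.04,.092,.016)):
            q=[proj(c,L+s*a+rr*(np.cos(t)*e1+np.sin(t)*e2)) for s in(s0,s1) for t in ang]
            q=(np.array(q)+.5)*K-.5
            cv2.fillConvexPoly(m,cv2.convexHull(q.astype(np.float32)).round().astype(np.int32),1)
        return m
    # region: pixels projecting beyond s<92mm from lens along nominal axis
    x0=proj(c,P-.13*n0); x1=proj(c,P-.04*n0); dirp=(x0-x1)/np.linalg.norm(x0-x1)
    yy,xx=np.mgrid[:mask.shape[0],:mask.shape[1]]; X=(xx+.5)/K-.5; Y=(yy+.5)/K-.5
    al=(X-x1[0])*dirp[0]+(Y-x1[1])*dirp[1]; pe=(X-x1[0])*-dirp[1]+(Y-x1[1])*dirp[0]
    reg=((al>2)&(al<np.linalg.norm(x0-x1)+18)&(abs(pe)<22)).astype(np.uint8)
    mm=mask*reg
    def cost(x):
        s=sil(x[0],x[1],x[2])*reg; return 1-(s&mm).sum()/max(1,(s|mm).sum())
    for ph in(0.,None):
        f=(lambda x:cost([x[0],0,x[1]])) if ph==0. else (lambda x:cost([x[0],x[1],x[2]]))
        x0_=[.7,.13] if ph==0. else [.7,0,.13]
        sm=np.array([[.6]+x0_[1:],[.85]+x0_[1:],[.7]+x0_[1:-1]+[.14]]+([[.7,.1,.13]] if ph is None else []))
        o=minimize(f,x0_,method="Nelder-Mead",options=dict(initial_simplex=sm,xatol=1e-4,fatol=1e-5))
        x=o.x if ph is None else np.array([o.x[0],0,o.x[1]])
        a=axis(x[0],x[1]);L=P-x[2]*a; D=M-L; off=D+a*(-(D@a)) 
        print("tilt",np.degrees(x[0]).round(2),"az",np.degrees(x[1]).round(2),"g",x[2].round(4),"1-IoU",round(o.fun,3),"lens",L.round(4),"err vs target",((M+.1*n0)-L).round(4))
    print([ (t,round(cost([np.radians(t),0,.13]),3)) for t in (34,37,40,43,46)])
    cv2.imwrite("pics/ov.png",np.hstack([mm*255,sil(*x)*255])[::2,::2])
E
python3 - <<'E'
from fit import *
fit("scene6.pkl",np.array([.4792,-.0294,.3165]))
E
```

```text
tilt 39.93 az 0.0 g 0.1328 1-IoU 0.091 lens [ 0.5618 -0.0504  0.2147] err vs target [-0.0007 -0.0009  0.0018]
tilt 39.47 az 0.55 g 0.1334 1-IoU 0.093 lens [ 0.5616 -0.0495  0.2135] err vs target [-0.0005 -0.0018  0.003 ]
[(34, np.float64(0.261)), (37, np.float64(0.162)), (40, np.float64(0.107)), (43, np.float64(0.173)), (46, np.float64(0.269))]
```

```bash
python3 - <<'E'
from fit import *
e1=v; e2=np.cross(n0,v)
ims=[]
for cam,o,sc,wh in(("scene",(325,270),6,(60,60)),("top",(325,145),6,(60,60))):
    im=C[cam]["pixels"][o[1]:o[1]+wh[1],o[0]:o[0]+wh[0],::-1]
    im=cv2.resize(im,None,fx=sc,fy=sc,interpolation=cv2.INTER_CUBIC)
    for rr,z,col in((.025,0,(0,0,255)),(.030,0,(0,255,0))):
        q=np.array([(proj(C[cam],M+z*n0+rr*(np.cos(t)*e1+np.sin(t)*e2))-o+.5)*sc-.5 for t in np.linspace(0,6.283,60)])
        cv2.polylines(im,[q.round().astype(np.int32)],True,col,1)
    ims.append(im)
cv2.imwrite("pics/m7.png",np.hstack(ims))
E
```

```text
(no output)
```

View pics/m7.png

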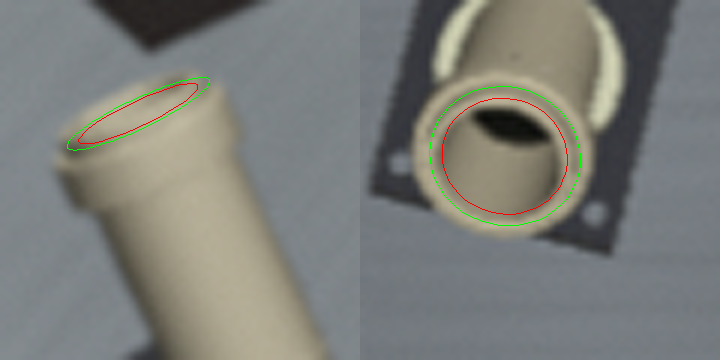

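The overlay puts the mouth within about 1–2 mm in both cameras. I'll trim the pose slightly, let it settle and check again.

```bash
python3 -m jog '0 -1 -1 2 0; 0 0 0 0 0; 0 0 0 0 0; 0 0 0 0 0; 0 0 0 0 0' && python3 -m jog '0 0 0 0 0; 0 0 0 0 0; 0 0 0 0 0; 0 0 0 0 0; 0 0 0 0 0' && python3 - <<'E'
from station import r
from fit import *
p=r.sense()["tcp_pos"]; c=r.capture("scene"); pickle.dump(c,open("scene8.pkl","wb"))
fit("scene8.pkl",np.array(p)+[0,0,.011])
E
```

```text
time_s: 10.48
tcp_pos: [0.4783, -0.0307, 0.3075]
ee_rot: [[0.969, -0.246, -0.0], [-0.246, -0.969, -0.0], [-0.0, 0.0, -1.0]]
wrist_force: [0.2, -1.3, -4.1]
gripper_width: 0.351
gripper_force: 30.0
time_s: 11.1
tcp_pos: [0.4782, -0.0307, 0.3076]
ee_rot: [[0.969, -0.246, 0.0], [-0.246, -0.969, -0.0], [0.0, 0.0, -1.0]]
wrist_force: [-0.2, -0.5, -4.5]
gripper_width: 0.352
gripper_force: 30.0
tilt 39.47 az 0.0 g 0.1336 1-IoU 0.084 lens [ 0.5605 -0.0516  0.2155] err vs target [0.0005 0.0004 0.001 ]
tilt 37.93 az 1.61 g 0.1338 1-IoU 0.086 lens [ 0.5585 -0.0487  0.213 ] err vs target [ 0.0026 -0.0025  0.0034]
[(34, np.float64(0.256)), (37, np.float64(0.162)), (40, np.float64(0.105)), (43, np.float64(0.171)), (46, np.float64(0.272))]
```

Steady, with the lens within about 1 mm of target and the tilt at about 39.5° (40° wanted). I'm handing it in.

```bash
python3 -c "
from station import r
print(r.finish_job())"
```

```text
the job is handed in; nothing more can be done
None
```

The job is handed in: the arm holds the heavy torch (it weighed about 4 N) steady, shining down the white pipe's bore with its lens about 10 cm from the mouth and its tilt measured at 39.5° (40° wanted), and the empty torch still stands in the caddy.

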